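# Cap the photometer and hold its green filter in the beam

## Task

Take the green reading on the photometer; the sample is already in its well. Screw the black light-tight cap clockwise until it is fully home, then take hold of the filter slide's upright black tab and draw it towards the instrument's display end, past the first click, to the second click, where the ball has dropped into the second notch and the green window is under the lamp head. A spring draws the slide back, so do not let go: finish still holding the tab at the second notch while the reading is taken, and leave the two vials and the beaker standing where they are.

Things in the scene. Friction and masses are not known exactly. Their poses are not given: they have to be found in the camera images.
- photometer: Pale grey bench photometer, fixed to the bench, 198 mm deep (x) x 180 mm wide (y). Origin: on the bench under the middle of the case. x points from the sloping display end to the rear, y to its left, z up. Flat top 66 mm high for x = -55 to 98 mm; the display panel slopes down to x = -100 mm. Sample well with cap: axis at x = 25, y = 46 mm, collar 62 mm across, to z = 76 mm.
- lamp_head (a point): Top centre of the dark lamp head, 95 mm above the bench, that bridges the filter rail (x = 42 to 70 mm on the photometer, 51 mm wide). The rail runs along the photometer's x, centre line y = -45 mm, guide strips to z = 75 mm. A brass ball plunger lies at the right of the rail, x = 20 mm, up to z = 79 mm.
- light_cap (a joint): Turn of the captive black screw cap on its well, rad: 0 = fully home (hard stop), positive = unscrewed, counter-clockwise seen from above. Starts 1.3 to 2.4 rad open, ends at 2.9, cannot come off. Turning takes about 0.06 N m; it stays where it is left. It sinks 1.9 mm for each radian turned clockwise.
- cap_top (a point): Centre of the cap's flat top, on its axis. The cap is a ribbed black cylinder, 45 mm across, 22 mm high, with a white pointer line on top. Home, its top is 98 mm above the bench, its underside on the collar, and the pointer over the white mark at the display side of the collar. Grip it round its side from above.
- filter_slide (a joint): Travel of the filter slide along its rail towards the display end (the photometer's -x), m: 0 = parked, first notch (amber window in the beam) 0.014, second notch (green window) 0.030, hard stop 0.043. A spring returns it to 0: 5 N parked, 6 N at the second notch. A sprung ball drops into the notches (see filter_bar).
- filter_bar: The slide, a steel bar with an upright black tab: 12 mm thick (x, along the travel), 20 mm wide (y), 32 mm high. Origin: centre of the tab's foot, 75 mm above the bench; axes as the photometer's. In the 4 mm before a notch the pull needed falls 2 to 4 N below the spring's; past its middle it climbs to about 10 N within 1 mm, then eases. Let go, it runs back.
- tab_grip (a point): Point in the middle of the tab, 23 mm above its foot (98 mm above the bench). Take it here from above, fingers closing along the photometer's x. Parked it is at x = 2, y = -45 mm on the photometer, with 34 mm free between tab and lamp head behind it.
- autosampler: Furniture, fixed: a white-topped black drum, 260 mm across, 0.25 m high, right of and nearer than the photometer, with tubes standing in it up to 0.35 m; at its far side a black post 0.50 m high, about 115 mm ahead (+x) of the origin. Origin on the bench near the drum's middle. Keep the arm clear of it.
- vial_black: Brown vial with black cap, 27 mm across, 61 mm high, loose, standing on the bench right of the photometer; origin at its foot. Leave alone.
- vial_white: Brown vial with white cap, 27 mm across, 61 mm high, loose, standing on the bench right of the photometer; origin at its foot. Leave alone.
- beaker: Clear beaker, 44 mm across, 56 mm high, loose, standing on the bench right of the photometer; origin at its foot. Leave alone.

How it is judged:
By the outcome, as a careful person would: the job done as asked, in the order asked, and still so for the second after the job is handed in, while the arm keeps its last pose, push and grip.
It also fails if it takes over 67 s, if anything falls off the work surface, if the arm or the gripper's body presses on something with over 40 N, if the wrist force passes 120 N, or if a joint passes its speed limit or range.

## Robot

A 7-joint arm with a two-finger parallel gripper is mounted at the origin on a cart in front of the work surface, level with it; the furniture and walls round the work are solid. World frame = base frame: x ahead of the robot, y to its left, z up, the work surface at z = 0. Lengths are in m, angles in rad, forces in N, time in s.
With the tool pointing down it reaches from about 0.4 to 0.9 m from the base axis. Payload 5.6 kg.
Tool frame: the origin (TCP) lies on the centre line of the jaws, within the pads' length; the fingertips stand 14 mm ahead of it and the grasp point (between the pads) lies 5 mm behind it (nose_length is the distance from the TCP to the fingertips, in m); z points along the fingers, y is the line along which they close (so a half turn about z gives the same grasp; the last joint's range is limited). The gripper opens to 92 mm and grips with 3 to 60 N. Pads are 20 mm wide; open, the fingers measure 128 mm over their backs; the gripper's body (75 mm by 189 mm) begins 69 mm behind the grasp point.
Start: joints at [1.286, 0.468, -0.012, 1.603, 0.006, 1.071, -0.056], TCP at [0.156, -0.631, 0.229] pointing down, gripper open.
Joint ranges: [-2.53, 2.53], [-0.31, 2.02], [-1.57, 1.55], [0.28, 2.44], [-1.29, 4.43], [0.15, 1.84], [-2.92, 2.92]. Speed limits (rad/s): [2.57, 2.57, 3.14, 3.14, 3.14, 3.14, 3.14].

## Interface

Orientations are given as a unit quaternion [w, x, y, z].
In Python, from cell import observe, read_camera, get_calibration, job_done, nose_length gives the robot as it stands.
- The arm moves only by the shell command python3 -m crank 'ROWS' [FORCE]. ROWS is JSON, a list that holds one entry, the list of rows, each a list of 7 numbers: the shift along the tool's x, y, z in mm, then the turn, a rotation vector about the tool's x, y, z in rad, then the closure in counts, from 0 (fully open) to 255 (shut). In form: [[[dx, dy, dz, wx, wy, wz, jaw], ...]]. A call has exactly 8 rows; each row shifts and turns the commanded pose from where the row before left it, along the tool's axes as they then stand; what a row does not reach is not made up. A row lasts 1/10 s, in which the tool goes at most 50 mm and 8.59 degrees, less where a joint would pass 70% of its speed; a pose out of reach is approached as far as the arm can. A call is refused whole if a number of a shift passes 50 or a number of a turn 0.15, either way. A call with a gripper value outside its range is refused whole. The fingers move at their own pace and stop on an object; FORCE is the grip in N (left out, the last holds). Time passes only in rows, so rows that do not move let the fingers close, or fill a call up. It gives the time, the measured TCP pose, the force, the opening and the grip force at its end, in the units of the state.
- observe(): the state, without advancing time (a new reading comes with each control period).
- read_camera(name): name is "scene" or "side" or "wrist"; returns (picture, depth): 400x640x3 uint8, red, green, blue; 400x640 float32, m along the optical axis (not along the pixel's ray), 0 where there is no reading.
- get_calibration(name): a dict with "camera_matrix" (3x3 intrinsics, pixels), "dist_coeffs" ([k1, k2, p1, p2, k3] as OpenCV has them; the pictures are not rectified), "R" (3x3) and "t" (3): a world point X has camera coordinates R X + t. Camera axes: x right, y down, z forward; pixel columns grow to the right and rows downward; lengths in m; the calibration is good to about 2 mm. A picture is of the moment at which its call begins: read the wrist's pose just before it. get_calibration takes no time and is no camera call; for the wrist camera it gives the pose at the moment of the call.
- job_done(): hands the job in; it is judged then, once.
The state is a dict: "clock": time; "q": joint angles; "dq": joint speeds; "joint_torque": joint torques, N m; "tool_pos": TCP position; "tool_rot": TCP orientation; "wrist_force": force on the tool from outside, world axes, zero at the start; "ft_torque": the same for the moment, N m; "gripper_width": opening from 0.0 (shut) to 1.0 (fully open); "grasp_force": force on a finger pad.
Only numpy, scipy, OpenCV 4.12 (cv2) and the standard library are available. Lean on these libraries where they do the work, as an engineer would, in place of code of your own. Each camera call takes 0.05 s, during which the arm holds its last target. There are 200 camera calls.

## Working session

There is one attempt and no reset: what is moved stays moved. The work goes in short steps, Python scripts to look and compute and a shell command to move; the robot and the scene stay as the last step left them, time stands still between calls to the robot, and variables do not carry over. Pictures are saved under pics/ and viewed, at most 10 in all, crops included, and the job is handed in when it is done.

```bash
mkdir -p pics; ls
python3 - <<'E'
from cell import *
import cv2,numpy as np
s=observe();print(s)
print(nose_length if not callable(nose_length) else nose_length())
for n in("scene","side","wrist"):
    c=get_calibration(n);p,d=read_camera(n);np.savez(f"pics/{n}0.npz",p=p,d=d,K=c["camera_matrix"],D=c["dist_coeffs"],R=c["R"],t=c["t"])
    cv2.imwrite(f"pics/{n}0.png",p[:,:,::-1]);print(n,np.round(c["R"],3).tolist(),c["t"],c["camera_matrix"])
E
```

```text
pics
{'clock': 0.0, 'q': array([ 1.28602417,  0.46837045, -0.01161321,  1.60360698,  0.00602896,
        1.07138846, -0.05629105]), 'dq': array([ 0.00144971,  0.00072419, -0.0014522 ,  0.0007186 , -0.00052685,
       -0.00100023,  0.0009595 ]), 'joint_torque': array([-2.06341078e-04, -5.20564556e+01, -1.24053459e-02, -2.43749982e+01,
       -5.67145727e-02,  1.71825051e-02,  1.61052171e-04]), 'tool_pos': array([ 0.15542607, -0.63057866,  0.22765159]), 'tool_rot': array([-8.51695619e-04,  9.92703722e-01,  1.20575966e-01, -1.75393314e-04]), 'wrist_force': array([ 0.44491164, -0.69027662, -0.19302315]), 'ft_torque': array([-0.0031739 , -0.03690685, -0.01881982]), 'grasp_force': 0.0, 'gripper_width': 1.0022794129492567}
0.014
scene [[-0.463, 0.887, 0.007], [0.751, 0.396, -0.528], [-0.471, -0.239, -0.849]] [ 0.19604509 -0.38778116  1.2913946 ] [[450.21699155   0.         320.69947565]
 [  0.         450.21699155 204.86009075]
 [  0.           0.           1.        ]]
side [[0.701, 0.713, 0.003], [0.581, -0.569, -0.582], [-0.413, 0.41, -0.813]] [-0.4361252  -0.22559932  1.15118737] [[450.15187012   0.         327.37810179]
 [  0.         450.15187012 196.5128264 ]
 [  0.           0.           1.        ]]
wrist [[0.24, -0.971, -0.002], [-0.931, -0.23, 0.283], [-0.275, -0.066, -0.959]] [-0.64864549 -0.03313152  0.39303578] [[346.32127948   0.         320.56784178]
 [  0.         346.32127948 197.9755171 ]
 [  0.           0.           1.        ]]
```

View pics/scene0.png

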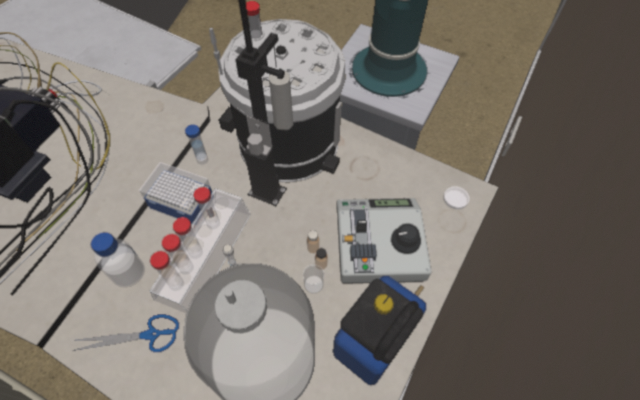

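View pics/side0.png

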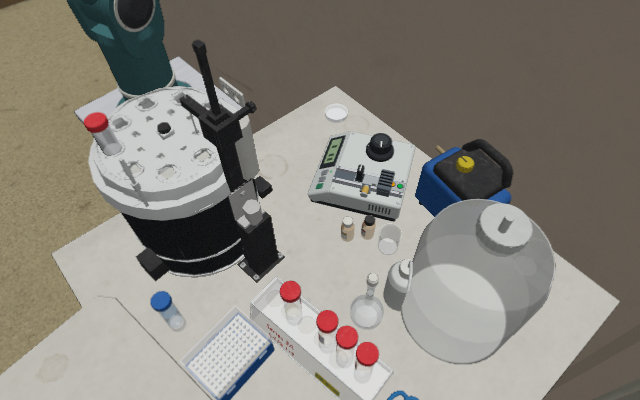

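Scene: photometer at about (338..430, 198..282), cap at (407,236), rail to its left; side: photometer at (310..412,130..217), cap (380,147). The drum stands between the robot and it. Zooming and deprojecting next.

```bash
cat > h.py <<'E'
import numpy as np,cv2
from cell import *
def load(f):
    z=np.load(f); return {k:z[k] for k in z.files}
def snap(n,f):
    c=get_calibration(n);p,d=read_camera(n)
    z=dict(p=p,d=d,K=c["camera_matrix"],D=c["dist_coeffs"],R=np.array(c["R"]),t=np.array(c["t"]))
    np.savez(f,**z); return z
def ray(c,uv):
    n=cv2.undistortPoints(np.float64(uv).reshape(-1,1,2),np.float64(c["K"]),np.float64(c["D"])).reshape(-1,2)
    v=np.c_[n,np.ones(len(n))]
    return -c["R"].T@c["t"], v
def plane(c,uv,z):
    o,v=ray(c,uv); w=v@c["R"]; return o+w*((z-o[2])/w[:,2])[:,None]
def deproj(c,uv):
    uv=np.asarray(uv); o,v=ray(c,uv); d=c["d"][uv[:,1],uv[:,0]]
    return o+(v*d[:,None])@c["R"]
def cloud(c,x0,x1,y0,y1):
    u,v=np.meshgrid(np.arange(x0,x1),np.arange(y0,y1)); uv=np.c_[u.ravel(),v.ravel()]
    P=deproj(c,uv); ok=c["d"][uv[:,1],uv[:,0]]>0
    return uv[ok],P[ok]
E
python3 - <<'E'
from h import *
A=load("pics/scene0.npz");B=load("pics/side0.npz")
crop=np.hstack([cv2.resize(A["p"][185:295,325:455],None,fx=3,fy=3,interpolation=3),cv2.resize(B["p"][120:230,295:425],None,fx=3,fy=3,interpolation=3)])
cv2.imwrite("pics/crop0.png",crop[:,:,::-1])
for c,b in((A,(325,455,185,295)),(B,(295,425,120,230))):
    uv,P=cloud(c,*b); h,e=np.histogram(P[:,2],bins=np.arange(-.01,.13,.004)); print(h.tolist())
    m=abs(P[:,2]-.066)<.004
    r=cv2.minAreaRect(np.float32(P[m,:2]*1000)); print("top rect",r)
    m=P[:,2]>.085
    Q=P[m];col=c["p"][uv[m][:,1],uv[m][:,0]]
    for lab in (1,):
        n,l=0,None
    img=np.zeros((400,640),np.uint8); img[uv[m][:,1],uv[m][:,0]]=1
    n,l,st,ce=cv2.connectedComponentsWithStats(img)
    for i in range(1,n):
        if st[i,4]>8:
            k=l[uv[:,1],uv[:,0]]==i; print(st[i],ce[i].round(1),P[k].mean(0).round(4),P[k].max(0).round(4),P[k].min(0).round(4))
E
```

```text
[0, 139, 3970, 1953, 48, 123, 99, 4, 9, 42, 64, 92, 125, 162, 174, 184, 235, 303, 1812, 2045, 243, 663, 96, 49, 185, 199, 59, 189, 208, 53, 29, 1, 31, 130]
top rect ((543.76806640625, 205.01535034179688), (164.57119750976562, 178.84384155273438), 29.387264251708984)
[356 220  11  10  97] [361.2 224.3] [0.5551 0.1597 0.1008] [0.5623 0.1689 0.1117] [0.5444 0.1486 0.0851]
[395 223  25  23 432] [407. 234.] [0.5324 0.2494 0.1003] [0.5521 0.2718 0.1058] [0.5062 0.2264 0.085 ]
[350 243  27  15 344] [362.8 250.1] [0.6007 0.1852 0.0904] [0.6228 0.2123 0.0965] [0.5782 0.1576 0.0851]
[360 275  64  20 710] [387.8 287.1] [0.6702 0.2612 0.1406] [0.7086 0.3172 0.1608] [0.6258 0.2236 0.1047]
[29, 651, 4847, 471, 99, 103, 93, 46, 90, 113, 149, 211, 287, 306, 278, 330, 357, 559, 2233, 693, 507, 401, 47, 74, 221, 138, 63, 235, 67, 21, 6, 6, 5, 0]
top rect ((574.635009765625, 193.7692413330078), (196.03709411621094, 240.1434326171875), 32.7551383972168)
[370 133  22  21 360] [380.6 142.6] [0.5315 0.2467 0.0979] [0.5518 0.2733 0.1049] [0.5057 0.2277 0.085 ]
[356 165   9  14  84] [360.1 171. ] [0.5549 0.1576 0.1003] [0.5617 0.1724 0.1086] [0.5449 0.1499 0.0859]
[420 164   5  20  61] [422.7 173.5] [0.6477 0.2416 0.1016] [0.6586 0.2499 0.1208] [0.6391 0.2368 0.0851]
[377 169  18  22 276] [385.8 179.6] [0.6007 0.1853 0.0895] [0.6223 0.214  0.0955] [0.5772 0.1605 0.0852]
```

View pics/crop0.png

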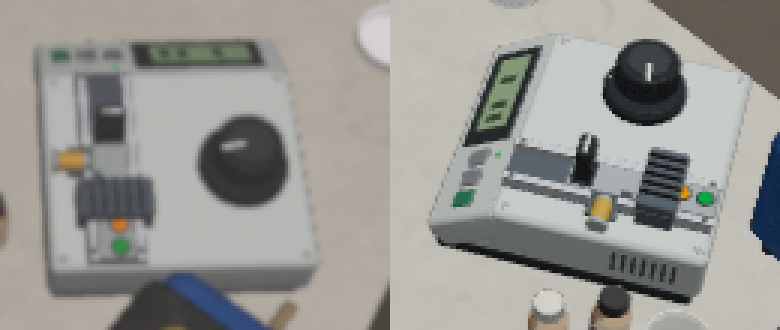

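Crop: the pointer on the cap (scene crop (232,146)) and the tab at (110,122) are clear; lamp head (115,200), display faces the robot. Now cap angle, yaw and the drum/post geometry.

Run:
```python
from h import *
A=load("pics/scene0.npz");B=load("pics/side0.npz")
for n,c,b in(("scene",A,(390,425,215,255)),("side",B,(365,400,128,160))):
    uv,P=cloud(c,*b); m=P[:,2]>.0965
    g=c["p"][uv[:,1],uv[:,0]].mean(1); k=P[:,2]>.092
    print(n,"cap top z",np.median(P[m,2]),(P[m].min(0)+P[m].max(0))/2,m.sum(), P[m].mean(0))
    o=plane(c,uv,.1018); r=o[:,:2]-P[m].mean(0)[:2]
    w=(g>90)&(np.hypot(*r.T)<.02)
    print(" white",uv[w].tolist()[:20],g[w].round(), (r[w]*1000).round(1).tolist())
# tab top
for n,c,b in(("scene",A,(350,372,212,240)),("side",B,(350,372,160,182))):
    uv,P=cloud(c,*b); m=P[:,2]>.102; print(n,"tab",P[m].mean(0),P[m].min(0),P[m].max(0),cv2.minAreaRect(np.float32(P[m,:2]*1000)))
# guide strips / case top edge yaw: right & rear edges of flat top
for n,c,b in(("scene",A,(325,455,185,295)),("side",B,(295,425,120,230))):
    uv,P=cloud(c,*b); m=(abs(P[:,2]-.066)<.004)&(c["p"][uv[:,1],uv[:,0]].min(1)>150)
    img=np.zeros((400,640),np.uint8); img[uv[m][:,1],uv[m][:,0]]=255
    cs,_=cv2.findContours(img,0,1); C=max(cs,key=cv2.contourArea).reshape(-1,2)
    q=plane(c,C,.066)*1000; r=cv2.minAreaRect(np.float32(q[:,:2])); print(n,r,cv2.boxPoints(r).round().tolist())
for n,c in(("scene",A),("side",B)):
    uv,P=cloud(c,60,360,0,290)
    m=(P[:,2]>.1)&(P[:,2]<.6)
    k=m&(abs(P[:,2]-.25)<.01)&(c["p"][uv[:,1],uv[:,0]].min(1)>150)
    print(n,"drum",np.percentile(P[k],[2,50,98],axis=0).round(3).tolist(), cv2.minEnclosingCircle(np.float32(P[k,:2]*1000)))
    k=m&(P[:,2]>.37); print("post",k.sum(),np.percentile(P[k],[2,50,98],axis=0).round(3).tolist())
```

```text
scene cap top z 0.10192389667965995 [0.5286894  0.24872528 0.10117563] 374 [0.5303937  0.24908807 0.10177761]
 white [[404, 231], [405, 231], [406, 231], [400, 232], [401, 232], [402, 232], [403, 232], [404, 232], [405, 232], [406, 232], [407, 232], [399, 233], [400, 233], [401, 233], [402, 233], [403, 233], [404, 233], [405, 233], [406, 233], [399, 234]] [ 98.  99.  94. 102. 116. 122. 132. 144. 145. 125.  91. 127. 148. 154.
 150. 144. 145. 138. 116. 121. 138. 139. 129. 115. 106.  97.  91.] [[-0.6, -7.5], [-1.5, -5.7], [-2.4, -3.9], [5.3, -13.6], [4.3, -11.9], [3.4, -10.1], [2.5, -8.4], [1.5, -6.6], [0.6, -4.8], [-0.3, -3.1], [-1.2, -1.3], [8.3, -14.5], [7.3, -12.8], [6.4, -11.0], [5.5, -9.3], [4.6, -7.5], [3.6, -5.8], [2.7, -4.0], [1.8, -2.2], [10.4, -13.7], [9.4, -11.9], [8.5, -10.2], [7.6, -8.4], [6.7, -6.7], [5.7, -4.9], [4.8, -3.2], [11.5, -11.1]]
side cap top z 0.10047213060582694 [0.52806296 0.25051432 0.10075769] 271 [0.52944191 0.24960949 0.10034637]
 white [[380, 141], [381, 141], [382, 141], [380, 142], [381, 142], [382, 142], [380, 143], [381, 143], [382, 143], [380, 144]
[... 873 characters left out ...]
7559967041) [[436.0, 246.0], [491.0, 147.0], [626.0, 223.0], [571.0, 322.0]]
side ((534.1424560546875, 231.7149200439453), (154.46905517578125, 121.65167999267578), 28.16175079345703) [[437.0, 249.0], [495.0, 142.0], [631.0, 215.0], [574.0, 322.0]]
scene drum [[0.275, -0.238, 0.247], [0.436, -0.029, 0.25], [0.495, 0.006, 0.253]] ((369.04669189453125, -120.22935485839844), 131.23663330078125)
post 1166 [[0.43, -0.107, 0.37], [0.508, -0.088, 0.385], [0.527, -0.038, 0.482]]
side drum [[0.302, -0.247, 0.246], [0.441, -0.215, 0.249], [0.497, 0.006, 0.251]] ((387.2044677734375, -126.74327850341797), 140.9310760498047)
post 1877 [[0.431, -0.108, 0.37], [0.508, -0.092, 0.386], [0.525, -0.04, 0.498]]
```

Photometer yaw ≈ 28.5°, cap axis ≈ (0.530, 0.2493), pointer ≈ 1.74 rad open, tab at (0.5533, 0.1594). The drum and post lie in the swing, so I go up to z ≈ 0.56 at r ≈ 0.69 and arc over.

```bash
python3 -m crank '[[[0,6,-41,0,0,0,0],[0,6,-41,0,0,0,0],[0,6,-41,0,0,0,0],[0,6,-41,0,0,0,0],[0,6,-41,0,0,0,0],[0,6,-41,0,0,0,0],[0,6,-41,0,0,0,0],[0,6,-41,0,0,0,0]]]'
python3 - <<'E'
from h import *
B=load("pics/side0.npz");A=load("pics/scene0.npz")
a=np.radians(28.5);R=np.array([[np.cos(a),np.sin(a)],[-np.sin(a),np.cos(a)]])
for c,b in((A,(325,430,265,385)),(B,(410,520,130,210))):
    uv,P=cloud(c,*b);m=(P[:,2]>.08)&(c["p"][uv[:,1],uv[:,0]].astype(int)@[1,1,-2]<0)|(P[:,2]>.15)
    L=(P[:,:2]-[.530,.2493])@R.T*1000+[25,46]
    print(np.percentile(np.c_[L,P[:,2]*1000][m],[2,10,50,98],axis=0).round().tolist())
E
```

```text
clock: 0.95
tool_pos: [0.167, -0.6775, 0.5582]
tool_rot: [-0.0, 0.993, 0.121, -0.0]
wrist_force: [0.1, -1.0, 0.2]
gripper_width: 0.999
grasp_force: 0.0
[[141.0, -98.0, 96.0], [167.0, -81.0, 122.0], [226.0, -36.0, 156.0], [288.0, 39.0, 200.0]]
[[130.0, -212.0, 89.0], [153.0, -163.0, 117.0], [206.0, -39.0, 155.0], [280.0, 31.0, 304.0]]
```

```bash
for i in 1; do python3 -m crank '[[[48,-2,0,0,0,-0.07,0],[48,-2,0,0,0,-0.07,0],[48,-2,0,0,0,-0.07,0],[48,-2,0,0,0,-0.07,0],[48,-2,0,0,0,-0.07,0],[48,-2,0,0,0,-0.07,0],[48,-2,0,0,0,-0.07,0],[48,-2,0,0,0,-0.07,0]]]'; done
```

```text
clock: 1.75
tool_pos: [0.4962, -0.4852, 0.5557]
tool_rot: [-0.001, 0.92, 0.391, -0.0]
wrist_force: [0.0, -0.4, 0.9]
gripper_width: 0.999
grasp_force: 0.0
```

```bash
python3 -m crank '[[[48,-2,0,0,0,-0.07,0],[48,-2,0,0,0,-0.07,0],[48,-2,0,0,0,-0.07,0],[48,-2,0,0,0,-0.07,0],[48,-2,0,0,0,-0.07,0],[48,-2,0,0,0,-0.07,0],[48,-2,0,0,0,-0.07,0],[48,-2,0,0,0,-0.07,0]]]'
python3 -m crank '[[[48,-2,0,0,0,-0.07,0],[48,-2,0,0,0,-0.07,0],[48,-2,0,0,0,-0.07,0],[48,-2,0,0,0,-0.07,0],[48,-2,0,0,0,-0.07,0],[48,-2,0,0,0,-0.07,0],[48,-2,0,0,0,-0.07,0],[48,-2,0,0,0,-0.07,0]]]'
python3 - <<'E'
from h import *
s=observe();print(s["q"].round(3),s["tool_pos"],s["tool_rot"])
E
```

```text
clock: 2.55
tool_pos: [0.6714, -0.1486, 0.5557]
tool_rot: [-0.0, 0.776, 0.631, -0.0]
wrist_force: [0.3, -0.5, -0.2]
gripper_width: 0.999
grasp_force: 0.0
clock: 3.35
tool_pos: [0.6409, 0.2297, 0.5557]
tool_rot: [-0.0, 0.572, 0.82, -0.001]
wrist_force: [1.3, -0.3, -0.3]
gripper_width: 1.001
grasp_force: 0.0
[-0.119  0.479 -0.517  0.917  0.236  1.795 -0.179] [0.64089978 0.22971468 0.55572514] [-3.00413273e-04  5.71672852e-01  8.20481444e-01 -5.09696081e-04]
```

```bash
python3 -m crank '[[[7.1,-12.2,42,0,0,0,0],[7.1,-12.2,42,0,0,0,0],[7.1,-12.2,42,0,0,0,0],[7.1,-12.2,42,0,0,0,0],[7.1,-12.2,42,0,0,0,0],[7.1,-12.2,42,0,0,0,0],[7.1,-12.2,42,0,0,0,0],[7.1,-12.2,42,0,0,0,0]]]'
python3 - <<'E'
from h import *
s=observe();print(s["q"].round(3),s["tool_pos"],s["tool_rot"].round(3))
c=snap("wrist","pics/wrist1.npz");cv2.imwrite("pics/wrist1.png",c["p"][:,:,::-1])
uv,P=cloud(c,0,640,0,400)
for nm,ctr,r,zz in(("cap",(.53,.2493),.035,.0985),("tab",(.5533,.1594),.025,.102),("lamp",(.6007,.1853),.04,.090)):
    m=(np.hypot(P[:,0]-ctr[0],P[:,1]-ctr[1])<r)&(P[:,2]>zz)&(P[:,2]<.115)
    if m.sum()<5: print(nm,m.sum());continue
    print(nm,m.sum(),P[m].mean(0).round(4),np.median(P[m,2]).round(4),cv2.minAreaRect(np.float32(P[m,:2]*1000)),uv[m].mean(0).round())
E
```

```text
clock: 4.15
tool_pos: [0.5294, 0.2474, 0.2189]
tool_rot: [0.0, 0.573, 0.82, -0.0]
wrist_force: [1.3, -0.5, 0.1]
gripper_width: 0.998
grasp_force: 0.0
[-0.074  0.432 -0.543  1.75   0.255  1.03  -0.358] [0.52936927 0.24737845 0.21893231] [ 0.     0.573  0.82  -0.   ]
cap 2261 [0.5254 0.2527 0.1026] 0.1028 ((525.8094482421875, 251.76734924316406), (45.7642707824707, 45.465179443359375), 31.664554595947266) [319. 190.]
tab 291 [0.5497 0.162  0.1072] 0.1076 ((549.9671020507812, 160.683349609375), (12.14859390258789, 19.404436111450195), 29.48219108581543) [309. 294.]
lamp 1325 [0.5963 0.1879 0.0922] 0.0916 ((596.9944458007812, 186.69810485839844), (26.759239196777344, 49.902671813964844), 29.075977325439453) [367. 277.]
```

View pics/wrist1.png

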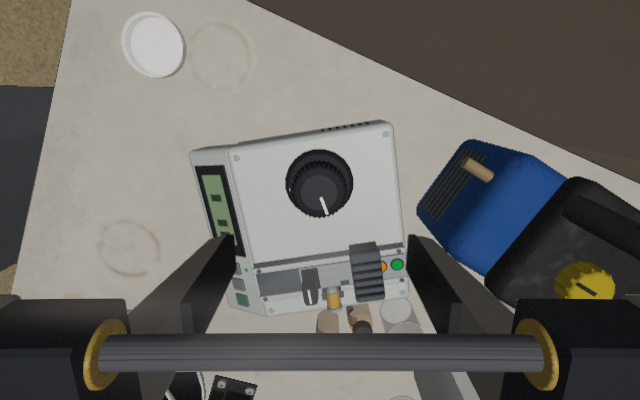

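Wrist view: cap at (319,190) with pointer toward (325,210), tab (310,285), lamp head (367,270). Descend on the mean of the three camera estimates and grip softly first.

```bash
python3 -m crank '[[[1,0.2,20,0,0,0,60],[1,0,20,0,0,0,60],[1.1,0,20,0,0,0,60],[0,0,20,0,0,0,60],[0,0,20,0,0,0,60],[0,0,14,0,0,0,60],[0,0,8,0,0,0,60],[0,0,0,0,0,0,60]]]'
python3 -m crank '[[[0,0,0,0,0,0,255],[0,0,0,0,0,0,255],[0,0,0,0,0,0,255],[0,0,0,0,0,0,255],[0,0,0,0,0,0,255],[0,0,0,0,0,0,255],[0,0,0,0,0,0,255],[0,0,0,0,0,0,255]]]' 6
```

```text
clock: 5.0
tool_pos: [0.5292, 0.2505, 0.098]
tool_rot: [-0.0, 0.573, 0.82, -0.001]
wrist_force: [0.7, -0.1, -0.1]
gripper_width: 0.767
grasp_force: 0.0
clock: 5.8
tool_pos: [0.5271, 0.25, 0.0989]
tool_rot: [-0.001, 0.573, 0.82, -0.002]
wrist_force: [-6.7, -2.2, 5.4]
gripper_width: 0.49
grasp_force: 6.0
```

```bash
python3 -m crank '[[[0,-1,0,0,0,0,255],[0,-1,0,0,0,0,255],[0,-0.5,0,0,0,0,255],[0,0,0,0,0,0,255],[0,0,0,0,0,0,255],[0,0,0,0,0,0,255],[0,0,0,0,0,0,255],[0,0,0,0,0,0,255]]]' 6
```

```text
clock: 6.6
tool_pos: [0.5269, 0.2499, 0.0989]
tool_rot: [0.0, 0.573, 0.82, -0.0]
wrist_force: [-3.5, -1.4, 5.6]
gripper_width: 0.489
grasp_force: 6.0
```

```bash
python3 -m crank '[[[0,-1.2,0.5,0,0,0,255],[0,-1.2,0,0,0,0,255],[0,0,0,0,0,0,255],[0,0,0,0,0,0,255],[0,0,0,0,0,0,255],[0,0,0.1,0,0,0.05,255],[0,0,0.2,0,0,0.1,255],[0,0,0.2,0,0,0.1,255]]]' 25; python3 -c "
from cell import *;s=observe();print(s['q'].round(3),s['ft_torque'])"
```

```text
clock: 7.4
tool_pos: [0.5265, 0.2498, 0.0985]
tool_rot: [0.001, 0.672, 0.74, 0.002]
wrist_force: [3.2, 1.8, 6.1]
gripper_width: 0.48
grasp_force: 25.0
[-0.177  0.563 -0.421  1.849  0.312  0.791 -0.664] [ 0.21020121 -0.71782691  0.06937334]
```

```bash
python3 -m crank '[[[0,0,0.3,0,0,0.14,255],[0,0,0.3,0,0,0.14,255],[0,0,0.3,0,0,0.14,255],[0,0,0.3,0,0,0.14,255],[0,0,0.3,0,0,0.14,255],[0,0,0.3,0,0,0.14,255],[0,0,0.3,0,0,0.14,255],[0,0,0.3,0,0,0.14,255]]]'; python3 -c "
from cell import *;s=observe();print(s['q'].round(3),s['ft_torque'])"
```

```text
clock: 8.2
tool_pos: [0.5257, 0.2503, 0.0962]
tool_rot: [-0.001, 0.963, 0.27, 0.001]
wrist_force: [0.4, 1.1, 8.5]
gripper_width: 0.479
grasp_force: 25.0
[-0.386  0.528 -0.149  1.865  0.108  0.754 -1.618] [ 0.51385607 -0.12261961  0.0779815 ]
```

```bash
python3 -m crank '[[[0,0,0,0,0,0.06,255],[0,0,0.1,0,0,0.06,255],[0,0,0.1,0,0,0.06,255],[0,0,0.1,0,0,0.05,255],[0,0,0.1,0,0,0.05,255],[0,0,0.1,0,0,0.05,255],[0,0,0.1,0,0,0.05,255],[0,0,0,0,0,0,255]]]'; python3 -c "
from cell import *;s=observe();print(s['q'].round(3),s['ft_torque'])"
```

```text
clock: 9.0
tool_pos: [0.5256, 0.2506, 0.0955]
tool_rot: [-0.001, 0.996, 0.085, 0.001]
wrist_force: [0.7, 1.9, 7.8]
gripper_width: 0.484
grasp_force: 25.0
[-0.458  0.523 -0.056  1.87   0.04   0.747 -1.936] [ 0.72197577 -0.23855824 -0.05008032]
```

```bash
python3 -m crank '[[[0,0,0.1,0,0,0.05,255],[0,0,0.1,0,0,0.05,255],[0,0,0,0,0,0.05,255],[0,0,0,0,0,0.05,255],[0,0,0,0,0,0.05,255],[0,0,0,0,0,0,255],[0,0,0,0,0,0,255],[0,0,0,0,0,0,255]]]'; python3 -c "
from cell import *;s=observe();print(s['q'].round(3),s['ft_torque'])"
```

```text
clock: 9.8
tool_pos: [0.5242, 0.2509, 0.0951]
tool_rot: [-0.001, 0.999, -0.037, 0.0]
wrist_force: [-2.0, 2.9, 7.7]
gripper_width: 0.477
grasp_force: 25.0
[-0.506  0.52   0.004  1.874 -0.004  0.746 -2.145] [0.70407434 0.38336655 0.71640609]
```

Torque jumped to 0.72 N m: hard stop. Release, rise and unwind.

```bash
python3 -m crank '[[[0,0,0,0,0,0,60],[0,0,0,0,0,0,60],[0,0,0,0,0,0,60],[0,0,-5,0,0,0,60],[0,0,-15,0,0,0,60],[0,0,-20,0,0,0,60],[0,0,-30,0,0,-0.14,60],[0,0,-30,0,0,-0.14,60]]]'
python3 -m crank '[[[0,0,0,0,0,-0.14,178],[0,0,0,0,0,-0.14,178],[0,0,0,0,0,-0.14,178],[0,0,0,0,0,-0.14,178],[0,0,0,0,0,-0.14,178],[0,0,0,0,0,-0.14,178],[0,0,0,0,0,-0.14,178],[0,0,0,0,0,-0.14,178]]]'
python3 -m crank '[[[0,0,0,0,0,-0.14,178],[0,0,0,0,0,-0.14,178],[0,0,0,0,0,-0.14,178],[0,0,0,0,0,-0.14,178],[0,0,0,0,0,-0.14,178],[0,0,0,0,0,-0.04,178],[0,0,0,0,0,0,178],[0,0,0,0,0,0,178]]]'
python3 - <<'E'
from h import *
s=observe();print(s["q"].round(3),s["tool_pos"],s["tool_rot"].round(4))
c=snap("wrist","pics/wrist2.npz");cv2.imwrite("pics/wrist2.png",c["p"][100:360,180:460,::-1])
uv,P=cloud(c,0,640,0,400)
for nm,ctr,r,zz in(("cap",(.526,.252),.035,.0945),("tab",(.550,.161),.025,.102),("lamp",(.597,.187),.04,.090)):
    m=(np.hypot(P[:,0]-ctr[0],P[:,1]-ctr[1])<r)&(P[:,2]>zz)&(P[:,2]<.115)
    if m.sum()<5: print(nm,m.sum());continue
    print(nm,m.sum(),P[m].mean(0).round(4),np.median(P[m,2]).round(4),cv2.minAreaRect(np.float32(P[m,:2]*1000)),uv[m].mean(0).round())
E
```

```text
clock: 10.6
tool_pos: [0.5247, 0.2489, 0.1963]
tool_rot: [0.0, 0.995, 0.103, 0.0]
wrist_force: [0.1, 0.2, 0.3]
gripper_width: 0.766
grasp_force: 0.0
clock: 11.4
tool_pos: [0.525, 0.2488, 0.1956]
tool_rot: [0.0, 0.788, 0.616, 0.0]
wrist_force: [-0.3, 0.2, 0.5]
gripper_width: 0.306
grasp_force: 0.0
clock: 12.2
tool_pos: [0.525, 0.2488, 0.1951]
tool_rot: [0.0, 0.515, 0.857, 0.0]
wrist_force: [0.3, 0.4, 0.3]
gripper_width: 0.302
grasp_force: 0.0
[-0.158  0.433 -0.439  1.786  0.219  0.97  -0.196] [0.52500977 0.24879876 0.19513047] [4.000e-04 5.148e-01 8.573e-01 2.000e-04]
cap 2612 [0.525  0.2527 0.0992] 0.0994 ((525.6400146484375, 251.71070861816406), (45.971946716308594, 46.05394744873047), 28.802156448364258) [323. 201.]
tab 331 [0.5494 0.1623 0.1072] 0.1076 ((549.9266967773438, 160.7157440185547), (11.89146614074707, 20.235700607299805), 30.12173080444336) [297. 311.]
lamp 234 [0.5899 0.1775 0.092 ] 0.0914 ((586.666259765625, 179.95896911621094), (7.318124771118164, 47.05055618286133), 36.55559539794922) [348. 306.]
```

View pics/wrist2.png

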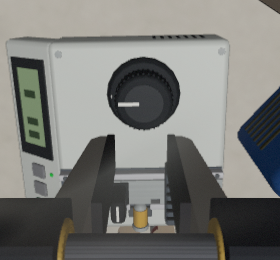

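Cap pointer now points at the display side and its top has sunk 3.4 mm, as it should. Also checking the pointer numerically; moving above the tab.

```bash
python3 -m crank '[[[-20,-4,0,0,0,-0.01,178],[-20,-4,0,0,0,0,178],[-20,-4,0,0,0,0,178],[-20,-4,0,0,0,0,178],[-10,-4,0,0,0,0,178],[0,0,20,0,0,0,178],[0,0,20,0,0,0,178],[0,0,0,0,0,0,178]]]'
python3 - <<'E'
from h import *
s=observe();print(s["q"].round(3),s["tool_pos"],s["tool_rot"].round(4))
for n in("wrist2","side"):
    c=load("pics/wrist2.npz") if n=="wrist2" else snap("side","pics/side1.npz")
    ctr=np.array([.5256,.2517] if n=="wrist2" else [.5295,.2496])
    uv,_=cloud(c,260,420,100,300);o=plane(c,uv,.098)[:,:2]-ctr
    g=c["p"][uv[:,1],uv[:,0]].mean(1);w=(g>110)&(np.hypot(*o.T)<.0205)
    q=o[w]*1000; f=cv2.fitLine(np.float32(q),2,0,.01,.01).ravel(); print(n,w.sum(),q.mean(0),np.degrees(np.arctan2(f[1],f[0])))
    if n=="wrist2":
        i=plane(c,[[250,147],[390,145]],.066);print(np.degrees(np.arctan2(*(i[1]-i[0])[1::-1])))
cv2.imwrite("pics/side1.png",cv2.resize(c["p"][120:230,295:425],None,fx=4,fy=4)[:,:,::-1])
E
```

```text
clock: 13.05
tool_pos: [0.5483, 0.16, 0.1522]
tool_rot: [-0.002, 0.51, 0.86, -0.002]
wrist_force: [-0.1, 0.1, -0.7]
gripper_width: 0.299
grasp_force: 0.0
[-0.025  0.47  -0.405  1.84   0.232  0.884 -0.039] [0.54831726 0.16003669 0.15221621] [-0.0017  0.5098  0.8603 -0.0017]
wrist2 104 [-9.66804513 -6.9335379 ] 28.387684
28.845219720208217Traceback (most recent call last):
  File "<stdin>", line 8, in <module>
cv2.error: OpenCV(4.12.0) /io/opencv/modules/imgproc/src/linefit.cpp:50: error: (-215:Assertion failed) count > 0 in function 'fitLine2D_wods'
```

Pointer 28.4° against case 28.8°: cap home. Descend over the tab.

```bash
python3 -m crank '[[[0,0.5,10,0,0,0,178],[0,0.5,10,0,0,0,178],[0,0,8,0,0,0,178],[0,0,8,0,0,0,178],[0,0,7,0,0,0,178],[0,0,7,0,0,0,178],[0,0,6,0,0,0,178],[0,0,0,0,0,0,178]]]'
python3 -m crank '[[[0,0,0,0,0,0,255],[0,0,0,0,0,0,255],[0,0,0,0,0,0,255],[0,0,0,0,0,0,255],[0,0,0,0,0,0,255],[0,0,0,0,0,0,255],[0,0,0,0,0,0,255],[0,0,0,0,0,0,255]]]' 6
```

```text
clock: 13.9
tool_pos: [0.5505, 0.1607, 0.0974]
tool_rot: [-0.001, 0.51, 0.86, -0.001]
wrist_force: [0.3, -0.2, 0.1]
gripper_width: 0.304
grasp_force: 0.0
clock: 14.7
tool_pos: [0.5506, 0.1606, 0.0986]
tool_rot: [-0.0, 0.51, 0.86, -0.001]
wrist_force: [-4.1, -2.1, 5.7]
gripper_width: 0.133
grasp_force: 6.0
```

Tab gripped (12.2 mm). Now draw with a firm grip, reading as I go; p0 = (0.5506, 0.1606).

```bash
cat > t.py <<'E'
from h import *
s=observe();u=np.array([-.877,-.480]);print("travel mm",((s["tool_pos"][:2]-[.5506,.1606])@u*1000).round(2),"lat",((s["tool_pos"][:2]-[.5506,.1606])@[-.48,.877]*1000).round(2),"pull N",(-s["wrist_force"][:2]@u).round(2),s["wrist_force"].round(1),s["q"].round(2))
E
python3 t.py
python3 -m crank '[[[0,0,0,0,0,0,255],[0,0,0,0,0,0,255],[0,0,0,0,0,0,255],[0,-2,0,0,0,0,255],[0,-2,0,0,0,0,255],[0,-2,0,0,0,0,255],[0,-2,0,0,0,0,255],[0,-2,0,0,0,0,255]]]' 40; python3 t.py
```

```text
travel mm -0.03 lat -0.02 pull N -4.67 [-4.1 -2.1  5.7] [-0.05  0.54 -0.38  1.87  0.28  0.78 -0.07]
clock: 15.5
tool_pos: [0.5449, 0.1574, 0.0987]
tool_rot: [0.002, 0.51, 0.86, 0.003]
wrist_force: [5.4, 2.5, -4.8]
gripper_width: 0.13
grasp_force: 40.0
travel mm 6.54 lat -0.06 pull N 5.97 [ 5.4  2.5 -4.8] [-0.04  0.53 -0.38  1.89  0.27  0.76 -0.07]
```

```bash
python3 -m crank '[[[0,-2,0,0,0,0,255],[0,-2,0,0,0,0,255],[0,-2,0,0,0,0,255],[0,-1.5,0,0,0,0,255],[0,-1.5,0,0,0,0,255],[0,0,0,0,0,0,255],[0,0,0,0,0,0,255],[0,0,0,0,0,0,255]]]'; python3 t.py
python3 -m crank '[[[0,-1,0,0,0,0,255],[0,-1,0,0,0,0,255],[0,-1,0,0,0,0,255],[0,0,0,0,0,0,255],[0,0,0,0,0,0,255],[0,0,0,0,0,0,255],[0,0,0,0,0,0,255],[0,0,0,0,0,0,255]]]'; python3 t.py
```

```text
clock: 16.3
tool_pos: [0.5374, 0.1532, 0.0987]
tool_rot: [0.002, 0.51, 0.86, 0.003]
wrist_force: [9.9, 3.5, -8.0]
gripper_width: 0.126
grasp_force: 40.0
travel mm 15.14 lat -0.12 pull N 10.31 [ 9.9  3.5 -8. ] [-0.04  0.52 -0.38  1.91  0.27  0.75 -0.07]
clock: 17.1
tool_pos: [0.5336, 0.1511, 0.0987]
tool_rot: [0.001, 0.51, 0.86, 0.002]
wrist_force: [5.5, 2.7, -4.3]
gripper_width: 0.127
grasp_force: 40.0
travel mm 19.51 lat -0.15 pull N 6.13 [ 5.5  2.7 -4.3] [-0.03  0.52 -0.38  1.92  0.27  0.75 -0.07]
```

```bash
python3 -m crank '[[[0,-1.5,0,0,0,0,255],[0,-1.5,0,0,0,0,255],[0,-1.5,0,0,0,0,255],[0,-1.5,0,0,0,0,255],[0,-0.5,0,0,0,0,255],[0,0,0,0,0,0,255],[0,0,0,0,0,0,255],[0,0,0,0,0,0,255]]]'; python3 t.py
python3 -m crank '[[[0,-1,0,0,0,0,255],[0,-1,0,0,0,0,255],[0,0,0,0,0,0,255],[0,0,0,0,0,0,255],[0,0,0,0,0,0,255],[0,0,0,0,0,0,255],[0,0,0,0,0,0,255],[0,0,0,0,0,0,255]]]'; python3 t.py
```

```text
clock: 17.9
tool_pos: [0.5276, 0.1478, 0.0986]
tool_rot: [0.001, 0.51, 0.86, 0.001]
wrist_force: [4.1, 2.5, -3.0]
gripper_width: 0.13
grasp_force: 40.0
travel mm 26.36 lat -0.19 pull N 4.83 [ 4.1  2.5 -3. ] [-0.03  0.51 -0.38  1.93  0.27  0.75 -0.07]
clock: 18.7
tool_pos: [0.5248, 0.1462, 0.0986]
tool_rot: [0.0, 0.51, 0.86, 0.0]
wrist_force: [3.8, 0.6, 0.2]
gripper_width: 0.127
grasp_force: 40.0
travel mm 29.55 lat -0.22 pull N 3.6 [3.8 0.6 0.2] [-0.03  0.5  -0.38  1.94  0.27  0.75 -0.07]
```

```bash
python3 -m crank '[[[0,-0.4,0,0,0,0,255],[0,-0.4,0,0,0,0,255],[0,0,0,0,0,0,255],[0,0,0,0,0,0,255],[0,0,0,0,0,0,255],[0,0,0,0,0,0,255],[0,0,0,0,0,0,255],[0,0,0,0,0,0,255]]]'; python3 t.py
```

```text
clock: 19.5
tool_pos: [0.5244, 0.146, 0.0986]
tool_rot: [0.001, 0.51, 0.86, 0.001]
wrist_force: [5.5, 0.8, -0.1]
gripper_width: 0.129
grasp_force: 40.0
travel mm 29.94 lat -0.21 pull N 5.24 [ 5.5  0.8 -0.1] [-0.03  0.5  -0.38  1.94  0.27  0.74 -0.07]
```

```bash
python3 -m crank '[[[0,-0.3,0,0,0,0,255],[0,0,0,0,0,0,255],[0,0,0,0,0,0,255],[0,0,0,0,0,0,255],[0,0,0,0,0,0,255],[0,0,0,0,0,0,255],[0,0,0,0,0,0,255],[0,0,0,0,0,0,255]]]'; python3 t.py
python3 - <<'E'
from h import *
c=snap("side","pics/side2.npz");cv2.imwrite("pics/side2.png",cv2.resize(c["p"][110:270,290:430],None,fx=3.5,fy=3.5,interpolation=3)[:,:,::-1])
E
```

```text
clock: 20.3
tool_pos: [0.5244, 0.1461, 0.0986]
tool_rot: [0.001, 0.51, 0.86, 0.001]
wrist_force: [6.8, 0.9, -1.2]
gripper_width: 0.126
grasp_force: 40.0
travel mm 30.0 lat -0.16 pull N 6.35 [ 6.8  0.9 -1.2] [-0.03  0.5  -0.38  1.94  0.27  0.74 -0.07]
```

View pics/side2.png

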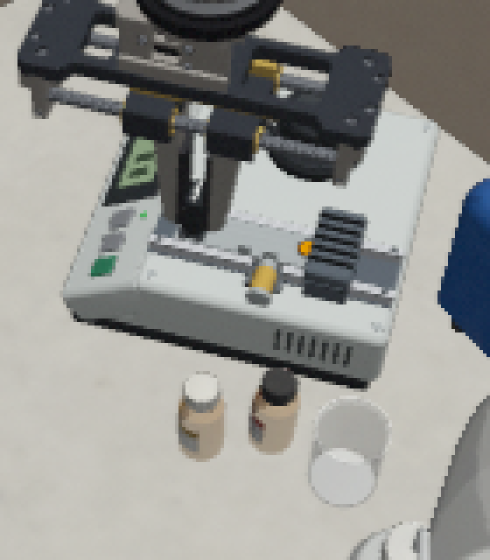

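The tab is held at crop (190,215). The amber window has come out on the display side of the lamp head (307,247), so green is under the head. The vials (200,415), (275,410) and the beaker (348,450) are standing. Travel is 30.0 mm and the pull is 6.4 N, as expected at the second notch, so I'm handing in.

```bash
python3 -c "
from cell import *;print(job_done())"
```

```text
the job is handed in; nothing more can be done
None
```

The cap is screwed fully home (0.7 N m at the hard stop), the tab is still held at the second notch (30.0 mm of travel, green window under the lamp head), and the two vials and the beaker are standing; I handed the job in at about 20 s of the 67 s allowed.

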